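# Free the sagging bolt on the reel guard and hold the gate ajar

### The arm

A 6-joint arm with a two-finger parallel gripper is mounted at the origin on the work surface. World frame = base frame: x ahead of the robot, y to its left, z up, the work surface at z = 0. Lengths are in m, angles in rad, forces in N, time in s.
With the tool pointing down it reaches from about 0.425 to 1.125 m from the base axis. Payload 14.9 kg.
Tool frame: the origin (TCP) lies between the finger pads; the fingertips stand 8 mm ahead of it and the grasp point (between the pads) lies 11 mm behind it; z points along the fingers, x is the direction in which the jaws open and shut, and the axes are right-handed (so a half turn about z gives the same grasp; the last joint's range is limited). The gripper opens to 91 mm and grips with 3 to 60 N. Pads are 32 mm wide; open, the fingers measure 118 mm over their backs; the gripper's body (76 mm by 178 mm) begins 60 mm behind the grasp point.
Start: joints at [1.067, 0.379, 1.734, -0, 1.028, -0.033], TCP at [0.318, 0.624, 0.182] pointing down, gripper open.
Joint ranges: [-2.77, 2.77], [-0.74, 2.19], [0, 2.66], [-1.06, 4.2], [0.31, 2.87], [-3.08, 3.08]. Speed limits (rad/s): [1.89, 1.89, 2.39, 3.14, 3.14, 3.14].

### API

Orientations are given as a 3x3 rotation matrix whose columns are the frame's x, y, z axes.
In Python, from cell import r, optics gives the robot as it stands.
- The arm moves only by the tool servo_tool, never from a script. Its argument "steps" is a list of rows, each a list of 2 entries, a list of its own where there are three numbers: the shift along the tool's x, y, z in cm, then the turn, a rotation vector about the tool's x, y, z in rad. In form: [[[x, y, z], [wx, wy, wz]], ...]. A call has 1 to 8 rows; each row is the pose to reach, as a shift and turn from the pose measured when the call began, along the tool's axes at that moment; what a row does not reach only later rows make up. A row lasts 1/10 s, in which the tool goes at most 50 mm and 8.59 degrees, less where a joint would pass 70% of its speed; a pose out of reach is approached as far as the arm can. A call with a gripper value outside its range is refused whole. "jaw" is the opening in per cent of the stroke, from 0 (shut) to 100 (fully open), set as the call begins (left out, the last holds). The fingers move at their own pace and stop on an object; the grip force is fixed at half the most. Time passes only in rows, so rows that repeat a pose let the fingers close. It gives the time, the measured TCP pose, the force and the opening at its end, in the units of the state.
- r.get_obs(): the state, without advancing time (a new reading comes with each control period).
- optics.grab_frame(name): name is "scene" or "top" or "wrist"; returns a dict with "pixels" (480x640x3 uint8, blue, green, red), "fx", "fy", "cx", "cy" (pixels), "cam_to_world" (4x4, takes a point from camera to world coordinates). Camera axes: x right, y up, looking along -z (the intrinsics and any distortion apply to the point x, -y, -z); pixel columns grow to the right and rows downward; lengths in m; the calibration is good to about 2 mm. A picture is of the moment at which its call begins. There is no depth.
- r.job_done(): hands the job in, once; it reports no verdict.
Trained networks look in a picture, given as the dict that the camera call returned (one of the last four; its "shot" number tells which), for a name from the list of things; names that differ only in an ending like _2 or _b are one class to them, and where a whole thing is asked for, a point or a joint stands for the part that bears it (a point fixed in the world has none). Each returns a list of dicts, best first, with "confidence" (0 to 1); they miss things now and then, are a little off and sometimes report something else, mostly with a low value. They report only what shows in the picture. A call takes as long as a camera call. They do not tell look-alikes from the thing itself.
- optics.look_for(picture, label): "position" ([x, y, z] in m, in world coordinates, good to about 4 mm: the middle of the surface that is visible of it).
- optics.regions_of(picture, label): "region" (480x640 bool, what is visible of it).
The state is a dict: "clock": time; "qpos": joint angles; "qvel": joint speeds; "tau": joint torques, N m; "position": TCP position; "tcp_rot": TCP orientation; "contact_force": force on the tool from outside, world axes, zero at the start; "torque": the same for the moment, N m; "grip_width": opening from 0.0 (shut) to 1.0 (fully open).
Only numpy, scipy, OpenCV 4.12 (cv2) and the standard library are available. Lean on these libraries where they do the work, as an engineer would, in place of code of your own. Each camera call takes 0.05 s, during which the arm holds its last target.

### The job

The line reel needs a look before the sonde is rigged. Pull the saddle-shaped lock clip straight up off the reel guard's gate and stow it in the open grey tray, then lift the sagging bolt so that its nose clears the bent keeper lip while you draw it back, and swing the gate towards you until its free edge stands about a hand's breadth (90 mm) out. The gate springs shut, so finish still holding it ajar and steady with the gripper; leave the other things on the bench where they are.

Things in the scene. Friction and masses are not known exactly. Their poses are not given: they have to be found in the camera images.
- reel_frame: dark steel reel frame fixed to the bench (base 240 x 320 x 8 mm) with line drum and hand crank. Origin: on the bench under the frame. Its x points away from the robot, y along the shut gate towards the hinge, z up. The gate is on its front (-x) side, mid-plane at x = -85 mm; hinge post at y = +132 mm, keeper post at y = -137 mm, each about 25 mm wide along y
- gate_hinge (a point): point on the gate's vertical hinge axis, 150 mm above the bench (height of the gate's top rail). Fixed
- gate (a joint): gate angle, rad: 0 shut, grows as the free edge swings towards the robot, stop 1.2. A spring (0.24 N m at 0, plus 0.4 N m per rad) shuts it when let go. Barred steel panel 12 mm thick, 35 to 150 mm above the bench, free edge 210 mm from the hinge axis: 90 mm out is about 0.43 rad. The bolt nose in the keeper holds it shut but for some 0.02 rad of play
- gate_edge (a point): top of the gate's free edge, 150 mm above the bench, 210 mm from the hinge axis; moves with the gate
- bolt_draw (a joint): how far the bolt is drawn back along the gate's top towards the hinge, m: 0 fully home, stop 0.042; starts at 0 to 0.004. Friction about 1 N, no spring. Unless lifted, the nose meets the keeper lip at about 0.005; it is past the keeper from 0.024 on. With the lock clip on, it cannot be drawn beyond about 0.012 nor lifted more than 5 mm
- bolt (a joint): how far the bolt is lifted in its tall worn guides, m: 0 sagged (start), stop at 0.022. Falls back by its own weight (about 2 N). It must be raised at least 0.012 while the nose passes the lip
- bolt_knob (a point): top of the bolt's upright round brass knob, 218 mm above the bench when sagged; moves with the bolt. Stem 14 mm across, 19 mm head in the top 6 mm, standing 50 mm above the bolt rod (10 mm across); 180 mm from the hinge axis when home. Guide loops (22 x 8 mm, tops 208 mm above the bench) stand 23 mm from the home knob's axis on the keeper side, 100 mm on the hinge side
- keeper_lip (a point): top middle of the keeper's bent lip on the keeper post, 156 mm above the bench, 8 mm thick, between two 8 mm cheeks (inner faces 20 mm apart) 186 mm high. Fixed
- bolt_nose (a point): underside of the downward tooth at the bolt's tip, 145 mm above the bench when sagged; tooth 10 x 8 mm in plan, hanging 17 mm below the rod's axis; the tip end is 4 mm farther out. Moves with the bolt
- clip: lock clip: aluminium saddle (inverted U) astride the gate's top rail and bolt rod, on the hinge side of the knob, blocking it. 25 mm across the gate (its x), 30 along it (y), 75 high; legs 42 long, 15 apart, solid grip block above. Origin: centre of underside, 130 mm above the bench at the start. Sprung balls grip its legs: 5 to 15 N straight up unseats it, clear once raised 45 mm. 60 to 130 g
- clip_grip (a point): centre of the clip's grip block, 60 mm above the clip's underside (190 mm above the bench at the start); the block is 25 mm across the gate by 30 mm along it, its top 15 mm higher
- tray: open grey plastic tray 130 (its x) x 110 (its y) x 26 mm high, walls and floor 4 to 5 mm, fixed to the bench, on the robot's left or right. Origin: centre of its underside
- sonde_casing: bystander: white foam sonde casing 114 x 94 x 84 mm, origin under its centre, on the side opposite the tray
- terminal_a: bystander: small brass battery terminal, 22 mm across, 20 mm high, origin under its centre
- terminal_b: bystander: a second such brass terminal
- antenna_stub: bystander: grey aluminium antenna stub lying down, about 112 mm long along its x, 20 mm high
- sensor_boom: bystander: red plastic sensor boom lying flat, about 145 mm long along its x, 12 mm high
- battery_pack: bystander: black battery pack 70 x 55 x 39 mm, origin under its centre
Mind the look-alikes: they are no part of the job. What is shaped like the clip but yellow is not meant.

How it is judged:
By the outcome, as a careful person would: the job done as asked, in the order asked, and still so for the second after the job is handed in, while the arm keeps its last pose, push and grip.
It also fails if it takes over 48 s, if anything falls off the work surface, if the arm or the gripper's body presses on something with over 40 N, if the wrist force passes 120 N, or if a joint passes its speed limit or range.

## Working session

There is one attempt and no reset: what is moved stays moved. The work goes in short steps, Python scripts to look and compute and a tool call to move; the robot and the scene stay as the last step left them, time stands still between calls to the robot, and variables do not carry over. Pictures are saved under pics/ and viewed, and the job is handed in when it is done.

Besides the shell and the picture viewer there is one more tool, called by a JSON object that holds its "name" and its "arguments", one argument or row to a line. servo_tool: Moves the arm, as the interface text tells. Its arguments: {"type":"object","properties":{"steps":{"type":"array","items":{"type":"array"}},"jaw":{"type":"number"}},"required":["steps"]}

```bash
ls; mkdir -p pics; cat > h.py <<'E'
import numpy as np, cv2
from cell import r, optics
np.set_printoptions(precision=4,suppress=True)
def snap(n,fn):
    p=optics.grab_frame(n); cv2.imwrite('pics/'+fn,p['pixels']); return p
def ray(p,u,v):
    T=np.array(p['cam_to_world']); d=np.array([(u-p['cx'])/p['fx'],-(v-p['cy'])/p['fy'],-1.]); return T[:3,3],T[:3,:3]@d
def atz(p,u,v,z):
    o,d=ray(p,u,v); return o+d*(z-o[2])/d[2]
def proj(p,X):
    T=np.array(p['cam_to_world']); c=T[:3,:3].T@(np.array(X)-T[:3,3]); return p['cx']+p['fx']*c[0]/-c[2], p['cy']-p['fy']*c[1]/-c[2]
def tri(p1,uv1,p2,uv2):
    o1,d1=ray(p1,*uv1);o2,d2=ray(p2,*uv2)
    A=np.stack([d1,-d2],1);s=np.linalg.lstsq(A,o2-o1,rcond=None)[0]
    a=o1+d1*s[0];b=o2+d2*s[1];return (a+b)/2,np.linalg.norm(a-b)
E
python3 - <<'E'
from h import *
print(r.get_obs())
for n in ['scene','top']:
    p=snap(n,n+'0.png'); print(n,p['fx'],p['cx'],p['cy'],np.array(p['cam_to_world']),[k for k in p])
    for l in ['clip','clip_grip','bolt_knob','gate_hinge','gate_edge','keeper_lip','bolt_nose','tray','reel_frame','sonde_casing']:
        print(l,[(d['position'],round(d['confidence'],2)) for d in optics.look_for(p,l)])
E
```

```text
pics
{'clock': 0.0, 'qpos': array([ 1.0667,  0.3794,  1.7348,  0.    ,  1.0285, -0.0333]), 'qvel': array([ 0.0007,  0.0007,  0.0005, -0.0002,  0.0012, -0.0004]), 'tau': array([ -0.0031, -76.3739, -43.4374,   0.0649,   0.0425,  -0.0001]), 'position': array([0.3173, 0.6235, 0.1813]), 'tcp_rot': array([[ 0.4536,  0.8912, -0.0006],
       [ 0.8912, -0.4536, -0.001 ],
       [-0.0011, -0.0001, -1.    ]]), 'contact_force': array([ 0.6429, -0.475 ,  0.3727]), 'torque': array([ 0.0112, -0.0039,  0.0392]), 'grip_width': 0.9983460463936934}
scene 465.04205718903995 323.18651676000405 249.0895602537572 [[ 0.8832 -0.3395  0.3235  0.8666]
 [ 0.4687  0.6641 -0.5825 -0.5931]
 [-0.0171  0.6661  0.7457  0.8798]
 [ 0.      0.      0.      1.    ]] ['pixels', 'fx', 'fy', 'cx', 'cy', 'cam_to_world', 'shot']
clip [([0.566, -0.2431, 0.0719], 0.93), ([0.3874, -0.0621, 0.0491], 0.65), ([0.4991, -0.2095, 0.0593], 0.65), ([0.5254, -0.0536, 0.1662], 0.47)]
clip_grip [([0.5663, -0.2467, 0.0676], 0.9), ([0.3868, -0.0613, 0.0507], 0.89), ([0.4992, -0.2116, 0.0537], 0.81), ([0.5362, -0.0226, 0.1844], 0.79), ([0.62
[... 672 characters left out ...]
d', 'shot']
clip [([0.3741, -0.0539, 0.0735], 0.8), ([0.4876, -0.2011, 0.0744], 0.79), ([0.557, -0.2405, 0.073], 0.65), ([0.5236, -0.0121, 0.2036], 0.59)]
clip_grip [([0.5243, -0.0179, 0.2042], 0.93), ([0.4917, -0.2042, 0.0757], 0.74), ([0.3761, -0.0529, 0.0734], 0.59), ([0.5516, -0.2388, 0.0767], 0.53)]
bolt_knob [([0.5212, -0.0478, 0.1639], 0.76)]
gate_hinge []
gate_edge [([0.523, 0.0213, 0.1459], 0.68)]
keeper_lip [([0.612, 0.011, 0.0043], 0.91), ([0.6059, -0.327, 0.0344], 0.37)]
bolt_nose [([0.5217, -0.0469, 0.1702], 0.66)]
tray [([0.4332, 0.33, 0.0051], 0.56), ([0.5247, 0.0248, 0.1491], 0.26)]
reel_frame [([0.6149, 0.0138, 0.0076], 0.95)]
sonde_casing [([0.4539, -0.3301, 0.0822], 0.57)]
```

View pics/scene0.png

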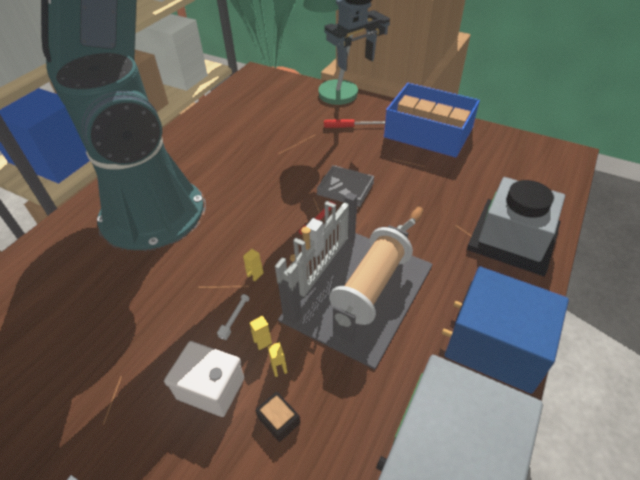

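View pics/top0.png

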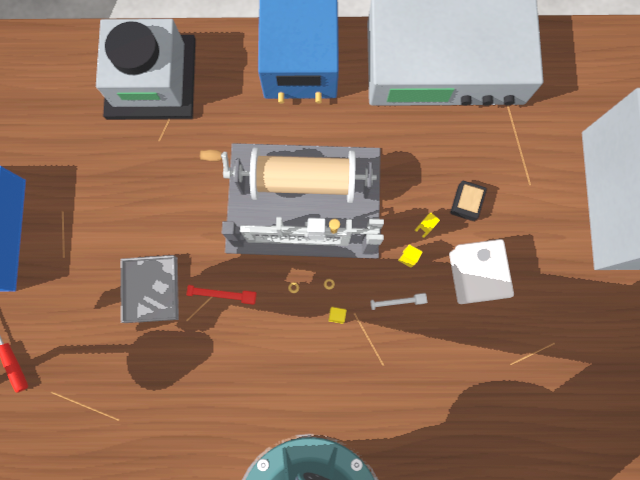

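```bash
python3 - <<'E'
from h import *
a=cv2.imread('pics/top0.png')[195:295,210:400]; cv2.imwrite('pics/top0z.png',cv2.resize(a,None,fx=4.2,fy=4.2,interpolation=cv2.INTER_CUBIC))
a=cv2.imread('pics/scene0.png')[180:330,260:420]; cv2.imwrite('pics/scene0z.png',cv2.resize(a,None,fx=4,fy=4,interpolation=cv2.INTER_CUBIC)[:600])
E
```

```text
(no output)
```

View pics/top0z.png

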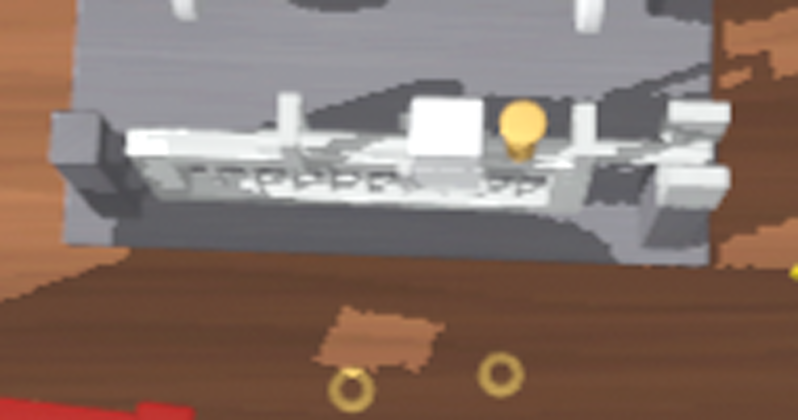

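View pics/scene0z.png

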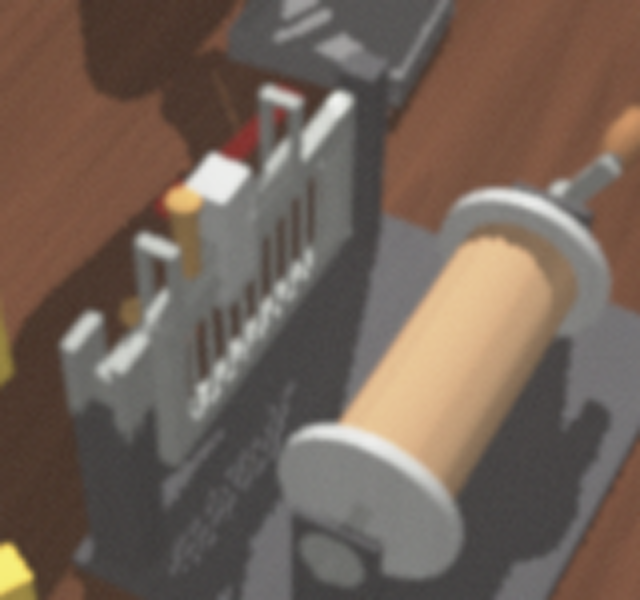

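```bash
python3 - <<'E'
from h import *
p=optics.grab_frame('top'); q=optics.grab_frame('scene')
zt=lambda u,v:(u/4.2+210-.0,v/4.2+195)
zs=lambda u,v:(u/4+260,v/4+180)
for n,a,b in [('clip top',(446,126),(220,177)),('knob',(522,122),(183,198)),]:
    print(n,tri(p,zt(*a),q,zs(*b)))
print(atz(p,*zt(446,126),.205),atz(p,*zt(522,122),.218))
print(atz(q,*zs(220,177),.205),atz(q,*zs(183,198),.218))
c=[atz(p,*x,.008) for x in [(232,145),(380,147),(378,258),(226,252)]]; print(np.array(c))
for n,a in [('loopH',(290,95)),('loopK',(584,105))]: print(n,atz(p,*zt(*a),.208))
print('rail',atz(p,*zt(128,140),.15),'postH',[atz(p,*zt(*x),.15) for x in [(52,113),(100,113),(97,163),(50,160)]])
print('cheeks',[atz(p,*zt(*x),.186) for x in [(670,101),(730,103),(730,170),(655,168),(730,188)]])
E
```

```text
clip top (array([ 0.5258, -0.0134,  0.204 ]), np.float64(0.0020527651941433436))
knob (array([ 0.5238, -0.0453,  0.2173]), np.float64(8.350866432199191e-05))
[ 0.5248 -0.0141  0.205 ] [ 0.5236 -0.0453  0.218 ]
[ 0.527  -0.0135  0.205 ] [ 0.5242 -0.0459  0.218 ]
[[ 0.7419  0.1678  0.008 ]
 [ 0.7357 -0.1505  0.008 ]
 [ 0.495  -0.1409  0.008 ]
 [ 0.5087  0.1748  0.008 ]]
loopH [0.5376 0.0508 0.208 ]
loopK [ 0.5328 -0.0714  0.208 ]
rail [0.5304 0.126  0.15  ] postH [array([0.5426, 0.1598, 0.15  ]), array([0.5425, 0.1386, 0.15  ]), array([0.5201, 0.1394, 0.15  ]), array([0.5215, 0.1601, 0.15  ])]
cheeks [array([ 0.5391, -0.1091,  0.186 ]), array([ 0.5382, -0.1346,  0.186 ]), array([ 0.5092, -0.1339,  0.186 ]), array([ 0.5102, -0.1022,  0.186 ]), array([ 0.5015, -0.1337,  0.186 ])]
```

```bash
cat >> h.py <<'E'
from scipy.spatial.transform import Rotation as R
def delta(P,ang):
    """world target P, tool-x heading ang (rad), tool down -> shift cm, rotvec"""
    o=r.get_obs(); M=o['tcp_rot']; 
    T=np.array([[np.cos(ang),np.sin(ang),0],[np.sin(ang),-np.cos(ang),0],[0,0,-1]])
    s=M.T@(np.array(P)-o['position'])*100; w=R.from_matrix(M.T@T).as_rotvec()
    print('clock',o['clock'],'pos',o['position'],'F',o['contact_force'],'g',o['grip_width'],'\n shift',s,'rot',w); return s,w
E
python3 - <<'E'
from h import *
delta([.5255,-.0135,.30],-.033)
E
```

```text
clock 1.2 pos [0.3175 0.6239 0.1819] F [ 0.7298  0.094  -0.8105] g 1.0010066156541737 
 shift [-47.3674  47.4452 -11.8052] rot [0.    0.    1.133]
```

{"name": "servo_tool", "arguments": {
  "steps": [
    [[0, 0, -6], [0, 0, 0]],
    [[-4, 4, -11.8], [0, 0, 0.1]],
    [[-8, 8, -11.8], [0, 0, 0.2]],
    [[-12, 12, -11.8], [0, 0, 0.3]],
    [[-16, 16, -11.8], [0, 0, 0.4]],
    [[-20, 20, -11.8], [0, 0, 0.5]],
    [[-24, 24, -11.8], [0, 0, 0.6]],
    [[-28, 28, -11.8], [0, 0, 0.7]]
  ],
  "jaw": 100
}}

```text
clock: 2.0
position: [0.4193, 0.3098, 0.2998]
tcp_rot: [[0.923, 0.386, 0.001], [0.386, -0.923, 0.0], [0.001, -0.0, -1.0]]
contact_force: [0.5, 0.7, -0.1]
grip_width: 1.001
```

```bash
python3 - <<'E'
from h import *
delta([.5255,-.0135,.30],-.033)
E
```

```text
clock 2.0 pos [0.4193 0.3098 0.2998] F [ 0.4945  0.7002 -0.1109] g 1.000910765772742 
 shift [-2.6809 33.9193 -0.0279] rot [-0.0003 -0.0006  0.4292]
```

{"name": "servo_tool", "arguments": {
  "steps": [
    [[-0.4, 5, 0], [0, 0, 0.07]],
    [[-0.8, 10, 0], [0, 0, 0.14]],
    [[-1.2, 15, 0], [0, 0, 0.21]],
    [[-1.6, 20, 0], [0, 0, 0.28]],
    [[-2, 25, 0], [0, 0, 0.35]],
    [[-2.4, 30, 0], [0, 0, 0.43]],
    [[-2.7, 33.9, 0], [0, 0, 0.43]],
    [[-2.7, 33.9, 0], [0, 0, 0.43]]
  ]
}}

```text
clock: 2.8
position: [0.5263, -0.0172, 0.2998]
tcp_rot: [[0.999, -0.038, 0.001], [-0.038, -0.999, -0.0], [0.001, 0.0, -1.0]]
contact_force: [0.7, -0.5, 0.7]
grip_width: 0.995
```

```bash
python3 - <<'E'
from h import *
delta([.5255,-.0135,.179],-.033)
p=snap('wrist','w1.png'); print(np.array(p['cam_to_world']),p['fx'])
for l in ['clip_grip','bolt_knob','keeper_lip']: print(l,[(d['position'],round(d['confidence'],2)) for d in optics.look_for(p,l)])
E
```

```text
clock 2.8 pos [ 0.5263 -0.0172  0.2998] F [ 0.7029 -0.47    0.6851] g 0.9949405352696244 
 shift [-0.1016 -0.3695 12.0832] rot [ 0.0002 -0.001  -0.0047]
[[ 0.9993  0.0368  0.008   0.5281]
 [-0.0376  0.9704  0.2387  0.0498]
 [ 0.001  -0.2388  0.9711  0.5033]
 [ 0.      0.      0.      1.    ]] 375.4122593197486
clip_grip [([0.4904, -0.2024, 0.077], 0.8), ([0.3854, -0.0516, 0.075], 0.74), ([0.6205, 0.0438, 0.0117], 0.71), ([0.5272, -0.0113, 0.2003], 0.67), ([0.5582, -0.231, 0.0362], 0.6)]
bolt_knob [([0.5234, 0.0044, 0.1671], 0.87)]
keeper_lip [([0.6159, 0.0451, 0.0052], 0.8)]
```

View pics/w1.png

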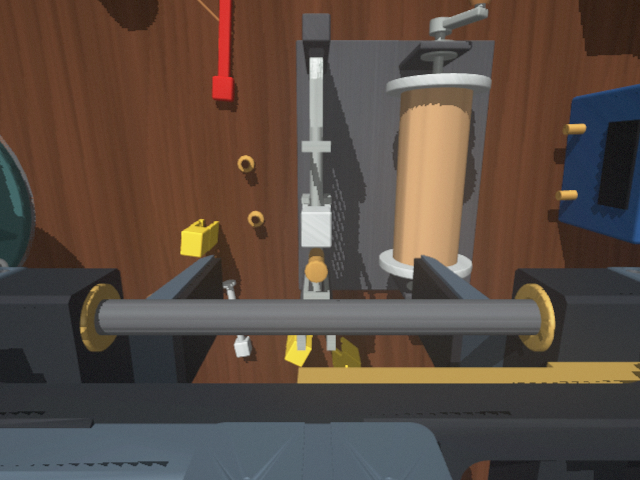

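```bash
python3 - <<'E'
from h import *
p=optics.grab_frame('wrist')
for n,u,v,z in [('clipTL',302,208,.205),('clipTR',330,208,.205),('clipBR',331,246,.205),('clipBL',302,246,.205),('knob',316,271,.218),('loopH',316,146,.208),('rail far',316,58,.15),('cheekL',301,340,.186),('cheekR',331,340,.186),('post',316,18,.15)]:
    print(n,atz(p,u,v,z))
E
```

```text
clipTL [0.5131 0.0077 0.205 ]
clipTR [0.5355 0.0069 0.205 ]
clipBR [ 0.5356 -0.0246  0.205 ]
clipBL [ 0.5118 -0.0238  0.205 ]
knob [ 0.5227 -0.0414  0.218 ]
loopH [0.526  0.0555 0.208 ]
rail far [0.5283 0.1296 0.15  ]
cheekL [ 0.506  -0.1191  0.186 ]
cheekR [ 0.5339 -0.12    0.186 ]
post [0.5294 0.1607 0.15  ]
```

{"name": "servo_tool", "arguments": {
  "steps": [
    [[-0.2, -0.7, 3], [0, 0, -0.005]],
    [[-0.2, -0.7, 6], [0, 0, -0.005]],
    [[-0.2, -0.7, 8], [0, 0, -0.005]],
    [[-0.2, -0.7, 10], [0, 0, -0.005]],
    [[-0.2, -0.7, 11.5], [0, 0, -0.005]],
    [[-0.2, -0.7, 12], [0, 0, -0.005]],
    [[-0.2, -0.7, 12], [0, 0, -0.005]]
  ]
}}

```text
clock: 3.75
position: [0.5231, -0.0049, 0.1795]
tcp_rot: [[1.0, -0.027, -0.0], [-0.027, -1.0, 0.001], [-0.0, -0.001, -1.0]]
contact_force: [0.3, -1.5, 0.2]
grip_width: 1.004
```

{"name": "servo_tool", "arguments": {
  "steps": [
    [[0, 0, 0], [0, 0, 0]],
    [[0, 0, 0], [0, 0, 0]],
    [[0, 0, 0], [0, 0, 0]],
    [[0, 0, 0], [0, 0, 0]],
    [[0, 0, 0], [0, 0, 0]],
    [[0, 0, 0], [0, 0, 0]],
    [[0, 0, 0], [0, 0, 0]],
    [[0, 0, 0], [0, 0, 0]]
  ],
  "jaw": 0
}}

```text
clock: 4.55
position: [0.5231, -0.0049, 0.1795]
tcp_rot: [[1.0, -0.027, -0.0], [-0.027, -1.0, 0.001], [-0.0, -0.001, -1.0]]
contact_force: [-0.5, -0.2, 0.8]
grip_width: 0.327
```

{"name": "servo_tool", "arguments": {
  "steps": [
    [[0, 0, 0], [0, 0, 0]],
    [[0, 0, 0], [0, 0, 0]],
    [[0, 0, 0], [0, 0, 0]]
  ]
}}

```text
clock: 4.85
position: [0.5231, -0.0049, 0.1795]
tcp_rot: [[1.0, -0.027, -0.0], [-0.027, -1.0, 0.001], [-0.0, -0.0, -1.0]]
contact_force: [1.1, -0.1, 1.0]
grip_width: 0.065
```

```bash
python3 - <<'E'
from h import *
o=r.get_obs(); print(o['grip_width'],o['contact_force'],o['torque'])
p=snap('wrist','w2.png')
a=cv2.imread('pics/w2.png')
E
```

```text
0.06471498551794977 [ 1.1169 -0.1211  1.0382] [-0.0648  0.1032 -0.033 ]
```

View pics/w2.png

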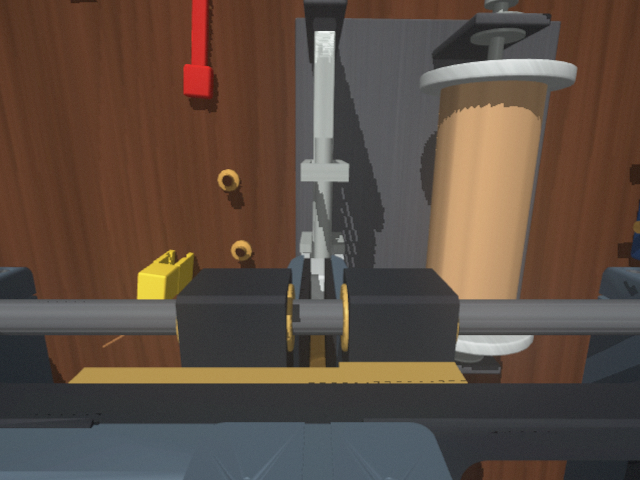

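```bash
python3 - <<'E'
from h import *
print(r.get_obs()['grip_width'])
p=snap('scene','s2.png')
a=cv2.imread('pics/s2.png')[100:330,220:480]; cv2.imwrite('pics/s2z.png',cv2.resize(a,None,fx=2.6,fy=2.6,interpolation=cv2.INTER_CUBIC))
E
```

```text
0.025945919974974356
```

View pics/s2z.png

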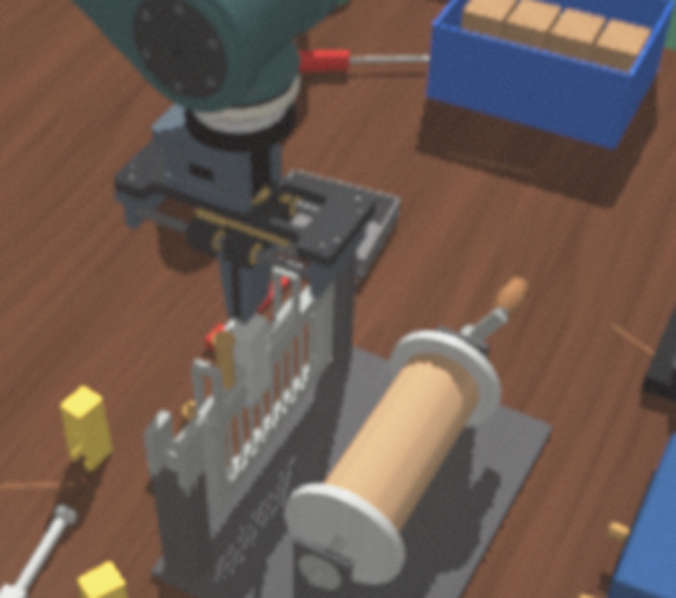

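```bash
python3 - <<'E'
from h import *
p=optics.grab_frame('scene');o=r.get_obs();print(o['position'],o['tcp_rot'],o['qpos'],o['grip_width'])
for X in [(.5231,-.0049,.1795),(.5231,-.0049,.1715),(.5231,-.0049,.1905),(.5231,-.0049,.25),(.525,-.012,.205),(.525,-.012,.190)]: print(X,proj(p,X))
p=optics.grab_frame('top');cv2.imwrite('pics/t2.png',p['pixels'])
for X in [(.5231,-.0049,.1795),(.525,-.012,.205)]: print(X,proj(p,X))
E
```

```text
[ 0.5231 -0.0049  0.1795] [[ 0.9996 -0.027  -0.0002]
 [-0.027  -0.9996  0.0005]
 [-0.0002 -0.0005 -1.    ]] [-0.0543  0.1022  2.0911  0.0007  0.9485 -0.0277] 0.005787886874950032
(0.5231, -0.0049, 0.1795) (np.float64(315.7044323141607), np.float64(229.64557644049773))
(0.5231, -0.0049, 0.1715) (np.float64(315.8147820400157), np.float64(232.28728635008775))
(0.5231, -0.0049, 0.1905) (np.float64(315.5504802055576), np.float64(225.96005019429947))
(0.5231, -0.0049, 0.25) (np.float64(314.67033178381325), np.float64(204.88979569553862))
(0.525, -0.012, 0.205) (np.float64(314.49891174656835), np.float64(223.48307877008403))
(0.525, -0.012, 0.19) (np.float64(314.72379626214314), np.float64(228.60317775182094))
(0.5231, -0.0049, 0.1795) (np.float64(311.16213416096144), np.float64(228.7963623670704))
(0.525, -0.012, 0.205) (np.float64(315.0147376402861), np.float64(224.86602201495117))
```

View pics/t2.png

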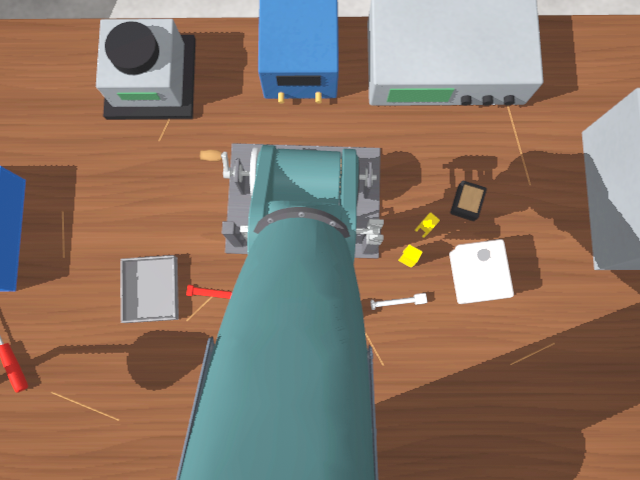

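View pics/s2.png

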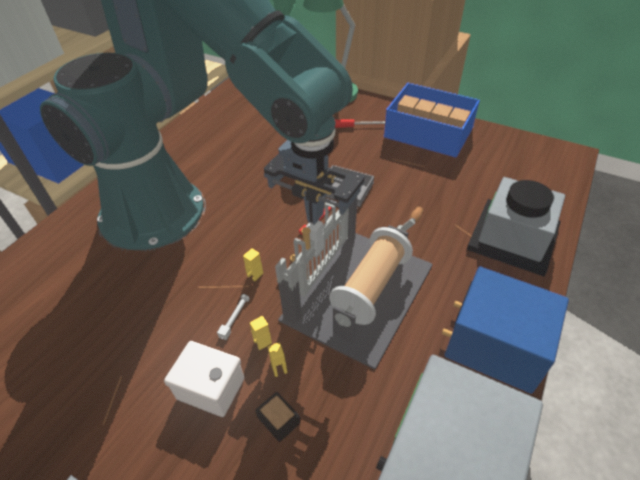

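```bash
python3 - <<'E'
from h import *
p=optics.grab_frame('wrist');o=r.get_obs();M=o['tcp_rot'];t=o['position']
print(p['shot'],np.array(p['cam_to_world'])[:3,3]-t,o['grip_width'])
cv2.imwrite('pics/w3.png',p['pixels'])
for n,l in [('tip near hinge edge',(0,-.016,.008)),('tip far',(0,.016,.008)),('grasp near',(0,-.016,-.011)),('open L',(-.0455,-.016,.008)),('open R',(.0455,-.016,.008)),('back',(0,-.016,-.06))]:
    print(n,proj(p,t+M@np.array(l)))
q=optics.grab_frame('scene')
for l in [(.0455,0,.008),(-.0455,0,.008)]:
    M0=np.array([[ 0.4536,  0.8912,0],[ 0.8912, -0.4536,0],[0,0,-1]]); print('init',proj(q,np.array([.3173,.6235,.1813])+M0@np.array(l)))
E
```

```text
11 [0.0014 0.0669 0.2035] 0.005645495397149143
tip near hinge edge (np.float64(317.9767203180494), np.float64(238.21765867829146))
tip far (np.float64(317.9441977162458), np.float64(290.08933425270544))
grasp near (np.float64(318.0539811391396), np.float64(246.62166263088076))
open L (np.float64(239.44392937684546), np.float64(238.21159381707673))
open R (np.float64(396.5113599094268), np.float64(238.22372368227212))
back (np.float64(318.3401021729238), np.float64(277.74432305451074))
init (np.float64(366.87854726672265), np.float64(72.262246467348))
init (np.float64(343.13820350456064), np.float64(81.24261863204907))
```

View pics/w3.png

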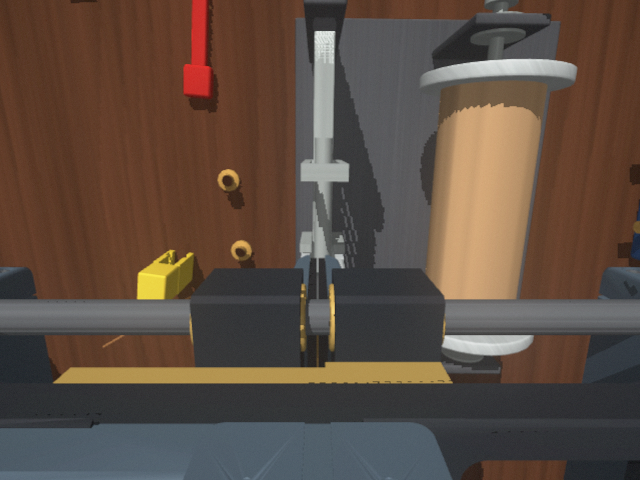

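```bash
python3 - <<'E'
from h import *
a=cv2.imread('pics/scene0.png')[0:120,290:420].copy()
a=cv2.resize(a,None,fx=5,fy=5,interpolation=cv2.INTER_CUBIC)
for u,v in [(366.9,72.3),(343.1,81.2)]: cv2.circle(a,(int((u-290)*5),int(v*5)),4,(0,0,255),-1)
cv2.imwrite('pics/s0g.png',a)
a=cv2.imread('pics/w1.png')
a=a[230:430,180:460]
cv2.imwrite('pics/w1g.png',cv2.resize(a,None,fx=2.8,fy=2.8))
E
```

```text
(no output)
```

View pics/s0g.png

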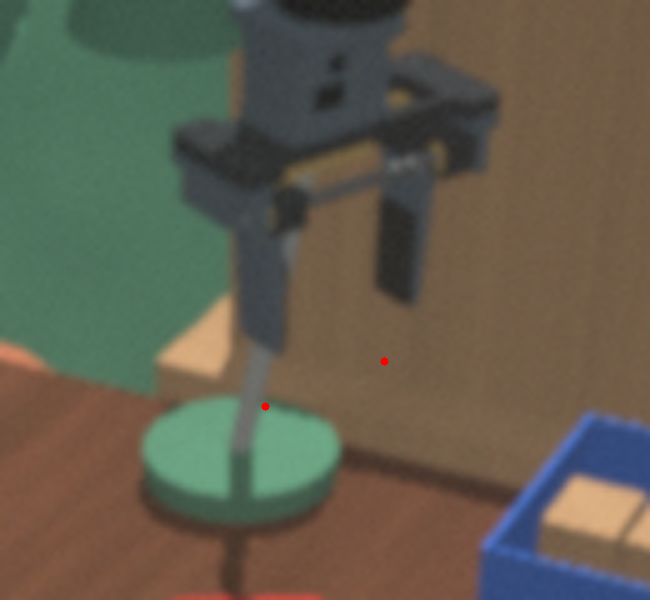

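View pics/w1g.png

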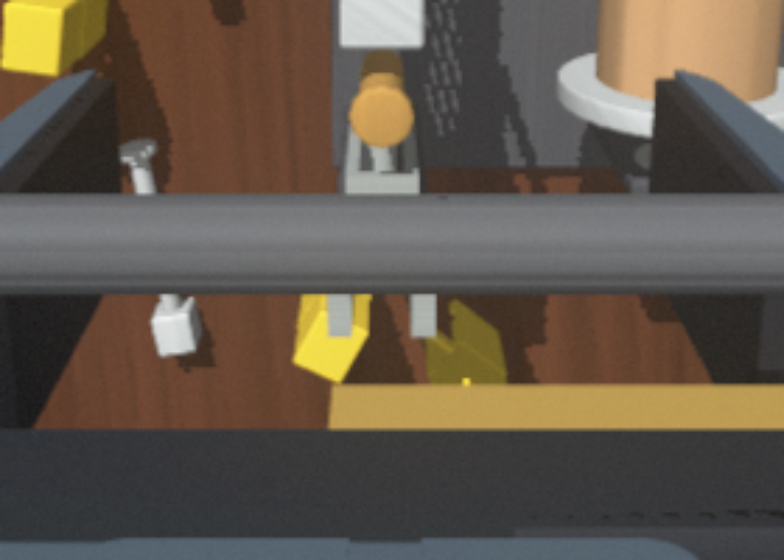

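```bash
python3 - <<'E'
from h import *
from scipy.optimize import least_squares
p=optics.grab_frame('wrist');o=r.get_obs();M=o['tcp_rot'];t=o['position']
f=lambda s:np.r_[np.array(proj(p,t+M@np.array([-.0455,s[0],s[1]])))-(221.8,260),np.array(proj(p,t+M@np.array([.0455,s[0],s[1]])))-(414,259.5)]
print(least_squares(f,[-.016,0],x_scale=.01).x)
q=optics.grab_frame('scene')
M0=np.array([[ 0.4536,  0.8912,0],[ 0.8912, -0.4536,0],[0,0,-1]]); t0=np.array([.3173,.6235,.1813])
g=lambda s:np.r_[np.array(proj(q,t0+M0@np.array([-.0455,s[1],s[0]])))-(343,70),np.array(proj(q,t0+M0@np.array([.0455,s[1],s[0]])))-(369.4,60.4)]
print(least_squares(g,[0,0],x_scale=.01))
E
```

```text
[-0.0154 -0.0331]
     message: Both `ftol` and `xtol` termination conditions are satisfied.
     success: True
      status: 4
         fun: [ 1.112e+00 -3.710e-01 -1.053e+00  3.338e-01]
           x: [-3.013e-02  3.834e-03]
        cost: 1.2972794891948631
         jac: [[-5.593e+00  2.041e+02]
               [ 3.248e+02  1.330e+02]
               [-1.837e+01  2.087e+02]
               [ 3.217e+02  1.263e+02]]
        grad: [-4.017e-06  6.689e-06]
  optimality: 6.689352282762684e-06
 active_mask: [ 0.000e+00  0.000e+00]
        nfev: 6
        njev: 6
```

The fingers shut on nothing. Both the scene and wrist views put the real fingertips about 32 mm behind the reported TCP rather than 8 mm ahead. The true tool is therefore about 40 mm shorter, with the tips just above the clip. I'll reopen the gripper and go 40 mm lower.

{"name": "servo_tool", "arguments": {
  "steps": [
    [[0.15, 0.6, 0], [0, 0, 0]],
    [[0.15, 0.6, 0], [0, 0, 0]],
    [[0.15, 0.6, 0], [0, 0, 0]],
    [[0.15, 0.6, 0], [0, 0, 0]],
    [[0.15, 0.6, 0], [0, 0, 0]],
    [[0.15, 0.6, 0], [0, 0, 0]],
    [[0.15, 0.6, 0], [0, 0, 0]],
    [[0.15, 0.6, 0], [0, 0, 0]]
  ],
  "jaw": 100
}}

```text
clock: 6.05
position: [0.5244, -0.0109, 0.1795]
tcp_rot: [[1.0, -0.027, -0.0], [-0.027, -1.0, 0.001], [-0.0, -0.001, -1.0]]
contact_force: [-0.0, 0.1, -0.8]
grip_width: 0.674
```

{"name": "servo_tool", "arguments": {
  "steps": [
    [[0, 0, 0], [0, 0, 0]],
    [[0, 0, 1], [0, 0, 0]],
    [[0, 0, 2], [0, 0, 0]],
    [[0, 0, 3], [0, 0, 0]],
    [[0, 0, 4], [0, 0, 0]],
    [[0, 0, 4], [0, 0, 0]]
  ]
}}

```text
clock: 6.65
position: [0.5233, -0.0109, 0.1377]
tcp_rot: [[1.0, -0.027, -0.003], [-0.027, -1.0, 0.001], [-0.003, -0.001, -1.0]]
contact_force: [0.4, -0.2, 0.2]
grip_width: 1.003
```

```bash
python3 - <<'E'
from h import *
o=r.get_obs(); print(o['position'],o['grip_width'],o['contact_force'])
p=snap('wrist','w4.png'); p=snap('scene','s4.png')
a=cv2.imread('pics/s4.png')[150:330,250:450]; cv2.imwrite('pics/s4z.png',cv2.resize(a,None,fx=3.3,fy=3.3,interpolation=cv2.INTER_CUBIC))
E
```

```text
[ 0.5233 -0.0109  0.1377] 1.0025930537897878 [ 0.3921 -0.2357  0.2148]
```

View pics/w4.png

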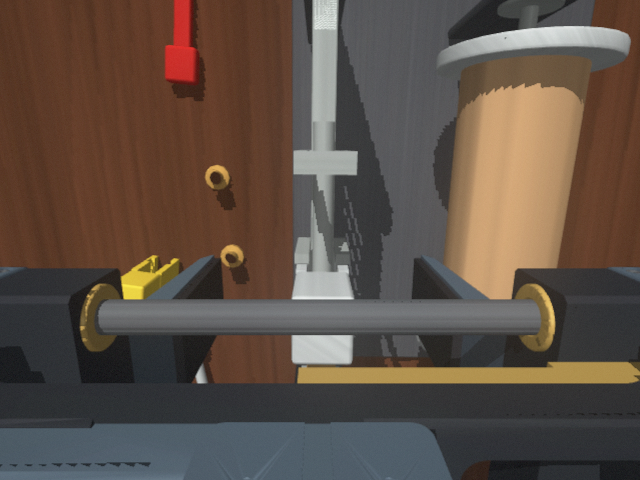

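View pics/s4z.png

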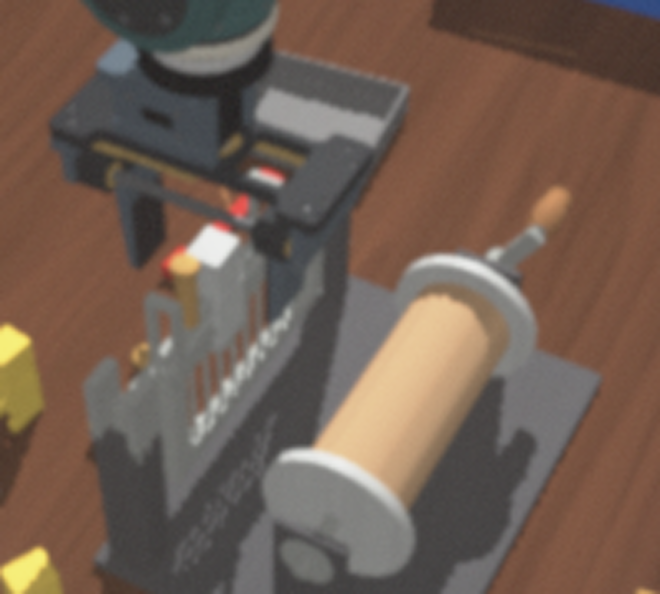

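```bash
python3 - <<'E'
from h import *
p=optics.grab_frame('wrist')
for u,v in [(294,272),(352,272),(352,362),(292,362)]: print(atz(p,u,v,.205))
print(np.array(p['cam_to_world']))
E
```

```text
[0.5155 0.0097 0.205 ]
[0.5379 0.0091 0.205 ]
[ 0.5377 -0.0298  0.205 ]
[ 0.5131 -0.0291  0.205 ]
[[ 0.9996  0.0259  0.0073  0.5258]
 [-0.0269  0.9709  0.238   0.056 ]
 [-0.0009 -0.2381  0.9712  0.3427]
 [ 0.      0.      0.      1.    ]]
```

{"name": "servo_tool", "arguments": {
  "steps": [
    [[0.2, 0, 0], [0, 0, 0]],
    [[0.2, 0, 0], [0, 0, 0]],
    [[0.2, 0, 0], [0, 0, 0]],
    [[0.2, 0, 0], [0, 0, 0]],
    [[0.2, 0, 0], [0, 0, 0]],
    [[0.2, 0, 0], [0, 0, 0]],
    [[0.2, 0, 0], [0, 0, 0]],
    [[0.2, 0, 0], [0, 0, 0]]
  ],
  "jaw": 0
}}

```text
clock: 7.6
position: [0.5266, -0.011, 0.1396]
tcp_rot: [[1.0, -0.027, -0.0], [-0.027, -1.0, 0.0], [-0.0, -0.0, -1.0]]
contact_force: [-0.5, -0.7, 0.2]
grip_width: 0.325
```

{"name": "servo_tool", "arguments": {
  "steps": [
    [[0, 0, 0], [0, 0, 0]],
    [[0, 0, 0], [0, 0, 0]],
    [[0, 0, 0], [0, 0, 0]]
  ]
}}

```text
clock: 7.9
position: [0.5265, -0.011, 0.1395]
tcp_rot: [[1.0, -0.027, -0.0], [-0.027, -1.0, 0.0], [-0.0, -0.0, -1.0]]
contact_force: [-0.3, -0.1, -0.3]
grip_width: 0.273
```

Held: 0.273 × 91 mm ≈ 25 mm, which is the clip's width. Next, straight up.

{"name": "servo_tool", "arguments": {
  "steps": [
    [[0, 0, -0.5], [0, 0, 0]],
    [[0, 0, -1], [0, 0, 0]],
    [[0, 0, -2], [0, 0, 0]],
    [[0, 0, -3.5], [0, 0, 0]],
    [[0, 0, -5], [0, 0, 0]],
    [[0, 0, -7], [0, 0, 0]],
    [[0, 0, -10], [0, 0, 0]],
    [[0, 0, -11], [0, 0, 0]]
  ]
}}

```text
clock: 8.7
position: [0.5281, -0.0111, 0.2536]
tcp_rot: [[1.0, -0.027, 0.005], [-0.027, -1.0, 0.0], [0.005, -0.0, -1.0]]
contact_force: [0.3, 0.4, -1.6]
grip_width: 0.273
```

```bash
python3 - <<'E'
from h import *
o=r.get_obs(); print(o['position'],o['grip_width'],o['contact_force'])
p=snap('wrist','w5.png'); p=snap('scene','s5.png')
a=cv2.imread('pics/s5.png')[120:330,250:450]; cv2.imwrite('pics/s5z.png',cv2.resize(a,None,fx=2.8,fy=2.8,interpolation=cv2.INTER_CUBIC))
E
```

```text
[ 0.5281 -0.0111  0.2536] 0.2726420016485107 [ 0.3158  0.4262 -1.5864]
```

View pics/s5z.png

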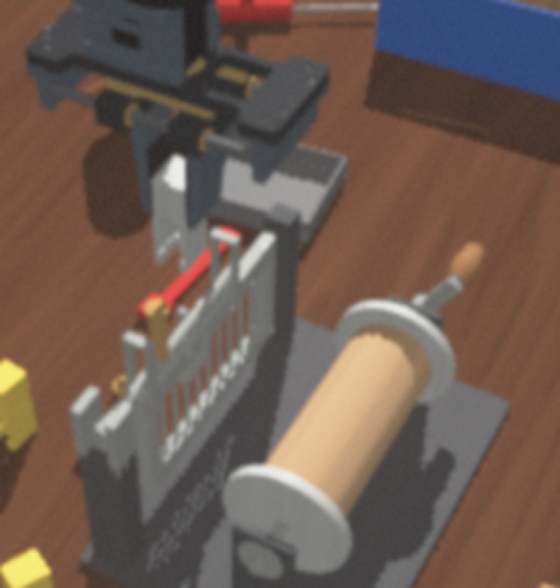

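```bash
python3 - <<'E'
from h import *
p=optics.grab_frame('top')
c=np.array([atz(p,*x,.026) for x in [(121,258),(177,256),(179,320),(122,322)]]);print(c,c.mean(0))
delta([*c.mean(0)[:2],.25],-.033+np.pi/2*0)
m=c.mean(0); print(np.arctan2(m[1],m[0]),r.get_obs()['qpos'])
E
```

```text
[[0.4942 0.387  0.026 ]
 [0.4979 0.2721 0.026 ]
 [0.368  0.2628 0.026 ]
 [0.3643 0.3774 0.026 ]] [0.4311 0.3248 0.026 ]
clock 8.85 pos [ 0.5267 -0.0111  0.25  ] F [-0.0431 -0.69   -2.2545] g 0.274704192219532 
 shift [-10.4631 -33.3193   0.0071] rot [-0.0005 -0.0012  0.0061]
0.6457183328247411 [-0.0655  0.0198  2.0356  0.0006  1.085  -0.0389]
```

{"name": "servo_tool", "arguments": {
  "steps": [
    [[-1.3, -4.2, 0], [0, 0, 0]],
    [[-2.6, -8.4, 0], [0, 0, 0]],
    [[-3.9, -12.6, 0], [0, 0, 0]],
    [[-5.2, -16.8, 0], [0, 0, 0]],
    [[-6.5, -21, 0], [0, 0, 0]],
    [[-7.8, -25.2, 0], [0, 0, 0]],
    [[-9.1, -29.4, 0], [0, 0, 0]],
    [[-10.4, -33.3, 0], [0, 0, 0]]
  ]
}}

```text
clock: 9.65
position: [0.4304, 0.3261, 0.2487]
tcp_rot: [[1.0, -0.027, -0.0], [-0.027, -1.0, -0.001], [-0.0, 0.001, -1.0]]
contact_force: [1.1, -1.1, -0.5]
grip_width: 0.271
```

```bash
python3 - <<'E'
from h import *
delta([.431,.325,.0165],-.033)
E
```

```text
clock 9.65 pos [0.4304 0.3261 0.2487] F [ 1.1304 -1.1204 -0.471 ] g 0.27064295689404616 
 shift [ 0.0721  0.0916 23.2165] rot [0.0006 0.0002 0.0064]
```

{"name": "servo_tool", "arguments": {
  "steps": [
    [[0, 0, 4], [0, 0, 0]],
    [[0, 0, 8], [0, 0, 0]],
    [[0, 0, 12], [0, 0, 0]],
    [[0, 0, 16], [0, 0, 0]],
    [[0, 0, 19], [0, 0, 0]],
    [[0, 0, 21], [0, 0, 0]],
    [[0, 0, 22.5], [0, 0, 0]],
    [[0, 0, 22.7], [0, 0, 0]]
  ]
}}

```text
clock: 10.45
position: [0.4289, 0.325, 0.0195]
tcp_rot: [[1.0, -0.027, -0.003], [-0.027, -1.0, -0.003], [-0.003, 0.003, -1.0]]
contact_force: [0.4, -0.2, -0.8]
grip_width: 0.273
```

{"name": "servo_tool", "arguments": {
  "steps": [
    [[0, 0, 0.2], [0, 0, 0]],
    [[0, 0, 0.4], [0, 0, 0]],
    [[0, 0, 0.4], [0, 0, 0]]
  ]
}}

```text
clock: 10.75
position: [0.4292, 0.3252, 0.016]
tcp_rot: [[1.0, -0.027, -0.002], [-0.027, -1.0, -0.002], [-0.002, 0.002, -1.0]]
contact_force: [-0.3, 0.3, -1.6]
grip_width: 0.272
```

```bash
python3 - <<'E'
from h import *
o=r.get_obs(); print(o['position'],o['grip_width'],o['contact_force'])
p=snap('wrist','w6.png')
E
```

```text
[0.4292 0.3252 0.016 ] 0.271807852723035 [-0.2558  0.3474 -1.6032]
```

View pics/w6.png

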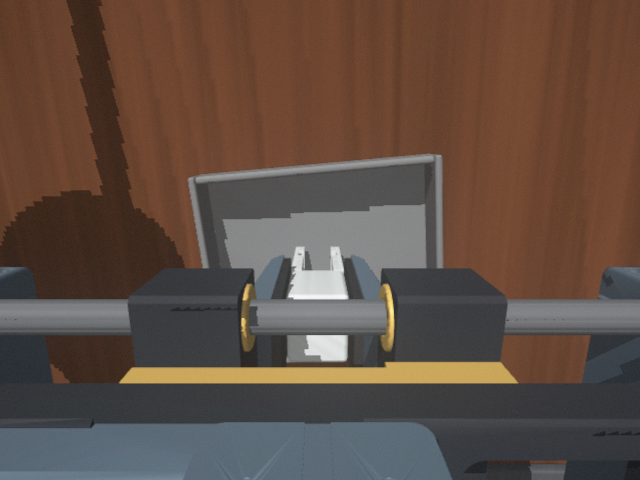

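The clip hangs inside the tray, at about px (318, 300). I'll lower it to contact in 1 mm steps.

{"name": "servo_tool", "arguments": {
  "steps": [
    [[0, 0, 0.1], [0, 0, 0]],
    [[0, 0, 0.2], [0, 0, 0]],
    [[0, 0, 0.2], [0, 0, 0]]
  ]
}}

```text
clock: 11.1
position: [0.4293, 0.3252, 0.0142]
tcp_rot: [[1.0, -0.027, -0.002], [-0.027, -1.0, -0.002], [-0.002, 0.002, -1.0]]
contact_force: [-0.7, 0.2, -1.6]
grip_width: 0.271
```

{"name": "servo_tool", "arguments": {
  "steps": [
    [[0, 0, 0.1], [0, 0, 0]],
    [[0, 0, 0.2], [0, 0, 0]],
    [[0, 0, 0.2], [0, 0, 0]]
  ]
}}

```text
clock: 11.4
position: [0.4295, 0.3255, 0.0133]
tcp_rot: [[1.0, -0.027, -0.002], [-0.027, -1.0, -0.002], [-0.002, 0.002, -1.0]]
contact_force: [-7.5, -3.6, 24.1]
grip_width: 0.274
```

{"name": "servo_tool", "arguments": {
  "steps": [
    [[0, 0, -0.1], [0, 0, 0]],
    [[0, 0, -0.1], [0, 0, 0]],
    [[0, 0, -0.1], [0, 0, 0]],
    [[0, 0, -0.1], [0, 0, 0]],
    [[0, 0, -0.1], [0, 0, 0]]
  ],
  "jaw": 55
}}

```text
clock: 11.9
position: [0.4294, 0.3254, 0.0142]
tcp_rot: [[1.0, -0.027, -0.003], [-0.027, -1.0, -0.002], [-0.002, 0.002, -1.0]]
contact_force: [0.2, 0.3, 0.4]
grip_width: 0.55
```

{"name": "servo_tool", "arguments": {
  "steps": [
    [[0, 0, -3], [0, 0, 0]],
    [[0, 0, -7], [0, 0, 0]],
    [[0, 0, -12], [0, 0, 0]],
    [[0, 0, -16], [0, 0, 0]],
    [[0, 0, -20], [0, 0, 0]],
    [[0, 0, -23], [0, 0, 0]]
  ]
}}

```text
clock: 12.5
position: [0.4303, 0.3261, 0.2469]
tcp_rot: [[1.0, -0.027, -0.001], [-0.027, -1.0, -0.001], [-0.001, 0.001, -1.0]]
contact_force: [0.1, 0.2, 0.3]
grip_width: 0.549
```

```bash
python3 - <<'E'
from h import *
delta([.5235,-.0437,.24],-.033)
p=snap('wrist','w7.png')
E
```

```text
clock 12.5 pos [0.4303 0.3261 0.2469] F [0.1296 0.1892 0.3401] g 0.548779011873023 
 shift [10.3018 36.7195  0.7105] rot [0.0008 0.0008 0.0063]
```

View pics/w7.png

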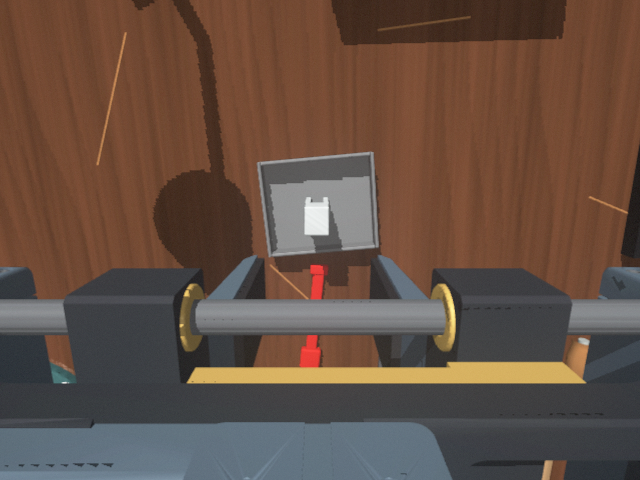

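Clip is standing in the tray at px (317, 215). Now over to the knob.

{"name": "servo_tool", "arguments": {
  "steps": [
    [[1.3, 4.6, 0], [0, 0, 0]],
    [[2.6, 9.2, 0], [0, 0, 0]],
    [[3.9, 13.8, 0], [0, 0, 0]],
    [[5.2, 18.4, 0], [0, 0, 0]],
    [[6.5, 23, 0], [0, 0, 0]],
    [[7.8, 27.6, 0], [0, 0, 0]],
    [[9.1, 32.2, 0], [0, 0, 0]],
    [[10.3, 36.6, 0], [0, 0, 0]]
  ]
}}

```text
clock: 13.35
position: [0.5253, -0.0434, 0.2505]
tcp_rot: [[1.0, -0.027, 0.003], [-0.027, -1.0, 0.002], [0.003, -0.002, -1.0]]
contact_force: [0.5, 1.2, -0.6]
grip_width: 0.55
```

{"name": "servo_tool", "arguments": {
  "steps": [
    [[0, 0, 0], [0, 0, 0]],
    [[0, 0, 0], [0, 0, 0]]
  ]
}}

```text
clock: 13.55
position: [0.525, -0.0443, 0.25]
tcp_rot: [[1.0, -0.029, 0.003], [-0.029, -1.0, 0.002], [0.002, -0.002, -1.0]]
contact_force: [-0.2, 0.6, -0.2]
grip_width: 0.551
```

```bash
python3 - <<'E'
from h import *
delta([.5235,-.0437,.24],-.033)
p=snap('wrist','w8.png'); print(np.array(p['cam_to_world']))
p=snap('scene','s8.png')
a=cv2.imread('pics/s8.png')[120:330,250:450]; cv2.imwrite('pics/s8z.png',cv2.resize(a,None,fx=2.8,fy=2.8,interpolation=cv2.INTER_CUBIC))
E
```

```text
clock 13.55 pos [ 0.525  -0.0443  0.25  ] F [-0.2073  0.6022 -0.235 ] g 0.5509851701244541 
 shift [-0.1589 -0.0501  0.9954] rot [-0.0023 -0.0025  0.0039]
[[ 0.9996  0.0289  0.0045  0.526 ]
 [-0.0291  0.9712  0.2364  0.0223]
 [ 0.0025 -0.2364  0.9716  0.4536]
 [ 0.      0.      0.      1.    ]]
```

View pics/w8.png

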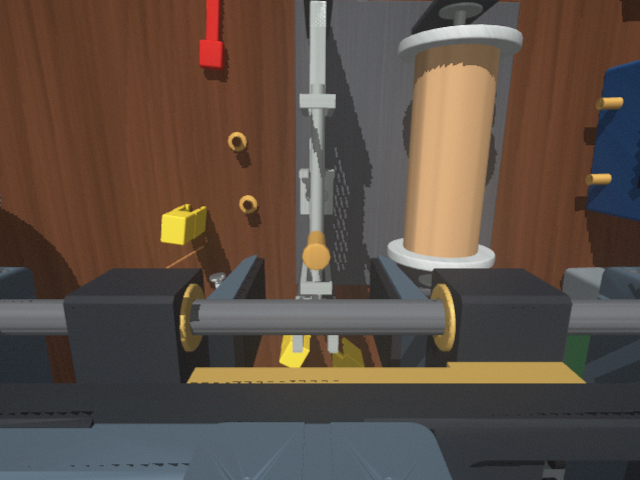

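View pics/s8z.png

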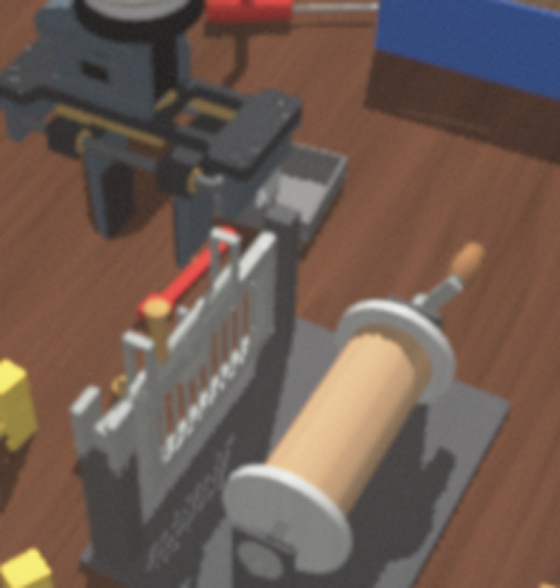

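```bash
python3 - <<'E'
from h import *
p=optics.grab_frame('wrist')
k=atz(p,316,257,.218);print(k,atz(p,317.5,289,.208),atz(p,317.5,101,.208),atz(p,317.5,3,.15))
delta([k[0],k[1],.157],-.033)
E
```

```text
[ 0.5237 -0.0451  0.218 ] [ 0.524  -0.0713  0.208 ] [0.5273 0.0522 0.208 ] [0.5295 0.1257 0.15  ]
clock 13.7 pos [ 0.525  -0.0425  0.2503] F [ 0.6579 -0.6887 -0.0443] g 0.5525799052861214 
 shift [-0.1455  0.2876  9.3242] rot [-0.0022 -0.0029  0.007 ]
```

{"name": "servo_tool", "arguments": {
  "steps": [
    [[-0.15, 0.1, 2], [0, 0, 0.005]],
    [[-0.15, 0.1, 4], [0, 0, 0.005]],
    [[-0.15, 0.1, 6], [0, 0, 0.005]],
    [[-0.15, 0.1, 8], [0, 0, 0.005]],
    [[-0.15, 0.1, 9.3], [0, 0, 0.005]],
    [[-0.15, 0.1, 9.3], [0, 0, 0.005]]
  ]
}}

```text
clock: 14.3
position: [0.5226, -0.0423, 0.1558]
tcp_rot: [[1.0, -0.03, 0.0], [-0.03, -1.0, 0.003], [0.0, -0.003, -1.0]]
contact_force: [-0.3, 0.5, 0.9]
grip_width: 0.547
```

{"name": "servo_tool", "arguments": {
  "steps": [
    [[0, 0, 0], [0, 0, 0]],
    [[0, 0, 0], [0, 0, 0]],
    [[0, 0, 0], [0, 0, 0]],
    [[0, 0, 0], [0, 0, 0]],
    [[0, 0, 0], [0, 0, 0]],
    [[0, 0, 0], [0, 0, 0]]
  ],
  "jaw": 0
}}

```text
clock: 14.9
position: [0.5232, -0.0424, 0.1563]
tcp_rot: [[1.0, -0.03, 0.002], [-0.03, -1.0, 0.002], [0.002, -0.002, -1.0]]
contact_force: [1.0, 0.2, 4.2]
grip_width: 0.191
```

```bash
python3 - <<'E'
from h import *
delta([.5235,-.0437,.24],-.033)
p=snap('scene','s9.png')
a=cv2.imread('pics/s9.png')[120:330,250:450]; cv2.imwrite('pics/s9z.png',cv2.resize(a,None,fx=2.8,fy=2.8,interpolation=cv2.INTER_CUBIC))
E
```

```text
clock 14.9 pos [ 0.5232 -0.0424  0.1563] F [0.9668 0.1931 4.2149] g 0.19053268098547516 
 shift [ 0.0458  0.1087 -8.3663] rot [-0.0024 -0.0016  0.0033]
```

View pics/s9z.png

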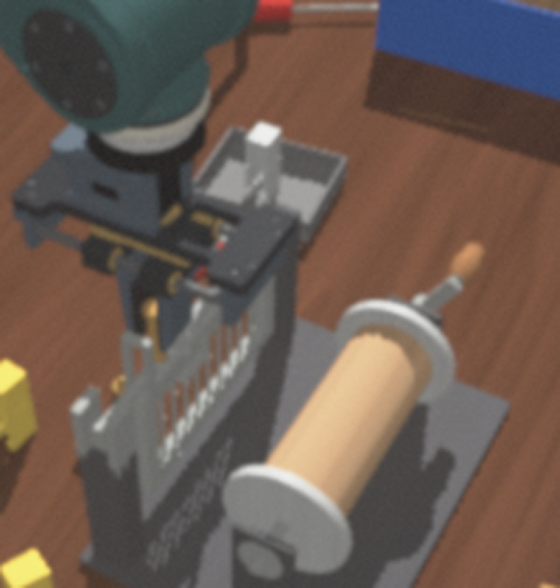

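{"name": "servo_tool", "arguments": {
  "steps": [
    [[0, 0, 0], [0, 0, 0]],
    [[0, 0, 0], [0, 0, 0]],
    [[0, 0, 0], [0, 0, 0]]
  ]
}}

```text
clock: 15.25
position: [0.5233, -0.0424, 0.1564]
tcp_rot: [[1.0, -0.03, 0.002], [-0.03, -1.0, 0.002], [0.002, -0.002, -1.0]]
contact_force: [0.8, -0.6, 2.1]
grip_width: 0.189
```

{"name": "servo_tool", "arguments": {
  "steps": [
    [[0, 0, -0.4], [0, 0, 0]],
    [[0, 0, -0.8], [0, 0, 0]],
    [[0, 0, -0.8], [0, 0, 0]]
  ]
}}

```text
clock: 15.55
position: [0.5234, -0.0424, 0.1648]
tcp_rot: [[1.0, -0.03, 0.002], [-0.03, -1.0, 0.002], [0.002, -0.002, -1.0]]
contact_force: [1.9, 0.5, -1.0]
grip_width: 0.188
```

{"name": "servo_tool", "arguments": {
  "steps": [
    [[0, 0, -0.3], [0, 0, 0]],
    [[0, 0, -0.6], [0, 0, 0]],
    [[0, 0, -0.9], [0, 0, 0]],
    [[0, 0, -0.9], [0, 0, 0]]
  ]
}}

```text
clock: 15.95
position: [0.5236, -0.0424, 0.1743]
tcp_rot: [[1.0, -0.03, 0.003], [-0.03, -1.0, 0.002], [0.003, -0.002, -1.0]]
contact_force: [2.1, 0.3, -1.2]
grip_width: 0.189
```

```bash
python3 - <<'E'
from h import *
o=r.get_obs(); print(o['position'],o['grip_width'],o['contact_force'],o['torque'])
p=snap('scene','s10.png')
a=np.hstack([cv2.resize(cv2.imread(f'pics/{n}.png')[190:290,270:350],None,fx=5,fy=5,interpolation=cv2.INTER_CUBIC) for n in ('s9','s10')]); cv2.imwrite('pics/s10z.png',a)
E
```

```text
[ 0.5236 -0.0424  0.1743] 0.18930238407910294 [ 2.1057  0.2914 -1.1982] [ 0.0026 -0.2687 -0.0135]
```

View pics/s10z.png

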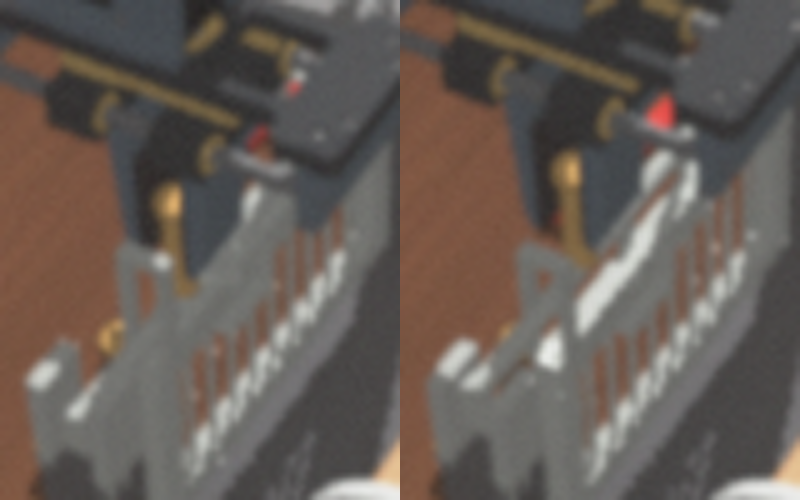

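{"name": "servo_tool", "arguments": {
  "steps": [
    [[0, -0.4, 0], [0, 0, 0]],
    [[0, -0.9, 0], [0, 0, 0]],
    [[0, -1.4, 0], [0, 0, 0]],
    [[0, -1.9, 0], [0, 0, 0]],
    [[0, -2.4, 0], [0, 0, 0]],
    [[0, -2.9, 0], [0, 0, 0]],
    [[0, -3.4, 0], [0, 0, 0]],
    [[0, -3.4, 0], [0, 0, 0]]
  ]
}}

```text
clock: 16.8
position: [0.5246, -0.0078, 0.1742]
tcp_rot: [[1.0, -0.029, 0.003], [-0.029, -1.0, 0.003], [0.003, -0.003, -1.0]]
contact_force: [1.8, 1.3, -2.6]
grip_width: 0.19
```

```bash
python3 - <<'E'
from h import *
o=r.get_obs(); print(o['position'],o['grip_width'],o['contact_force'],o['torque'])
p=snap('scene','s11.png')
a=np.hstack([cv2.resize(cv2.imread(f'pics/{n}.png')[190:290,270:350],None,fx=5,fy=5,interpolation=cv2.INTER_CUBIC) for n in ('s10','s11')]); cv2.imwrite('pics/s11z.png',a)
E
```

```text
[ 0.5246 -0.0078  0.1742] 0.1898518190872708 [ 1.7537  1.3383 -2.569 ] [ 0.0917 -0.3108 -0.0076]
```

View pics/s11z.png

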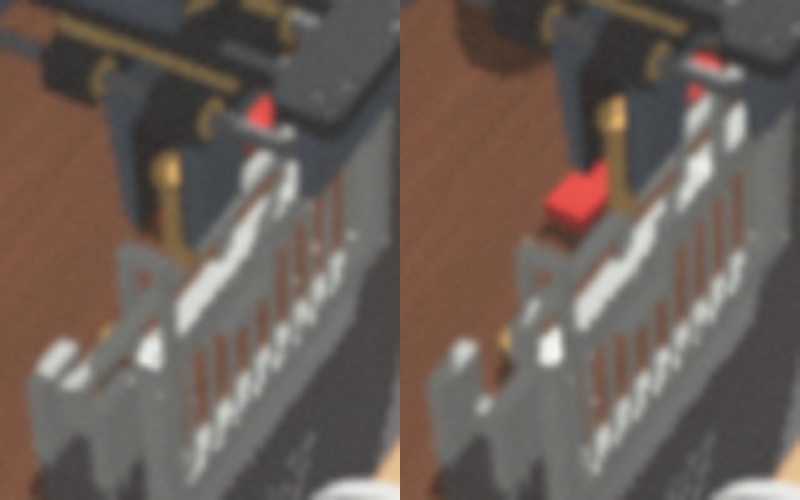

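{"name": "servo_tool", "arguments": {
  "steps": [
    [[-0.35, 0, 0], [0, 0, 0.025]],
    [[-0.7, 0, 0], [0, 0, 0.05]],
    [[-1.1, -0.05, 0], [0, 0, 0.08]],
    [[-1.55, -0.1, 0], [0, 0, 0.11]],
    [[-2.0, -0.15, 0], [0, 0, 0.14]],
    [[-2.4, -0.2, 0], [0, 0, 0.17]],
    [[-2.4, -0.2, 0], [0, 0, 0.17]]
  ]
}}

```text
clock: 17.55
position: [0.5001, -0.0055, 0.1741]
tcp_rot: [[0.98, -0.2, 0.003], [-0.2, -0.98, 0.003], [0.002, -0.003, -1.0]]
contact_force: [1.9, -1.3, -0.9]
grip_width: 0.187
```

```bash
python3 - <<'E'
from h import *
o=r.get_obs(); print(o['position'],o['grip_width'],o['contact_force'],o['torque'],o['tcp_rot'])
p=snap('scene','s12.png')
a=cv2.imread('pics/s12.png')[130:330,230:450]; cv2.imwrite('pics/s12z.png',cv2.resize(a,None,fx=2.9,fy=2.9,interpolation=cv2.INTER_CUBIC))
E
```

```text
[ 0.5001 -0.0055  0.1741] 0.18692306318840582 [ 1.8758 -1.3087 -0.9281] [-0.2279 -0.2854 -0.0497] [[ 0.9798 -0.1998  0.0026]
 [-0.1998 -0.9798  0.0025]
 [ 0.0021 -0.003  -1.    ]]
```

View pics/s12z.png

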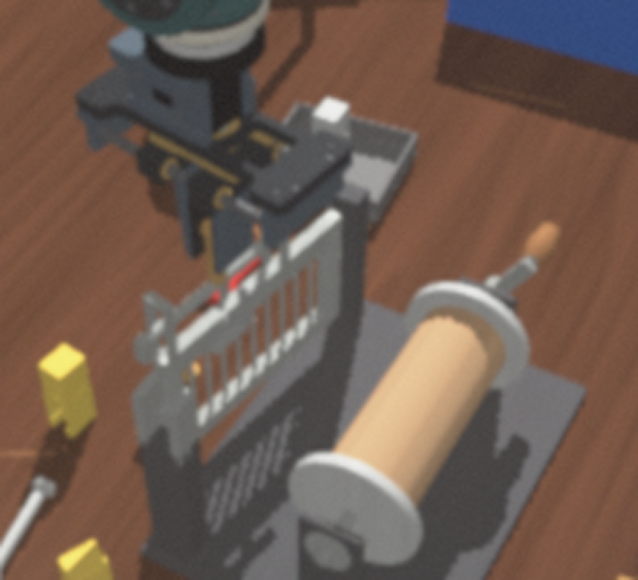

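{"name": "servo_tool", "arguments": {
  "steps": [
    [[-0.7, 0, 0], [0, 0, 0.05]],
    [[-1.4, -0.05, 0], [0, 0, 0.1]],
    [[-2.1, -0.15, 0], [0, 0, 0.15]],
    [[-2.8, -0.3, 0], [0, 0, 0.2]],
    [[-3.4, -0.4, 0], [0, 0, 0.24]],
    [[-3.75, -0.5, 0], [0, 0, 0.265]],
    [[-3.75, -0.5, 0], [0, 0, 0.265]],
    [[-3.75, -0.5, 0], [0, 0, 0.265]]
  ]
}}

```text
clock: 18.4
position: [0.4648, 0.0066, 0.1742]
tcp_rot: [[0.894, -0.447, 0.003], [-0.447, -0.894, 0.002], [0.002, -0.003, -1.0]]
contact_force: [3.2, -3.1, -1.9]
grip_width: 0.19
```

```bash
python3 - <<'E'
from h import *
o=r.get_obs(); print(o['position'],o['grip_width'],o['contact_force'],o['torque'],o['tcp_rot'][:,0])
p=snap('scene','s13.png'); q=snap('wrist','w13.png'); t=snap('top','t13.png')
H=np.array([.530,.134]); G=o['position'][:2]-H; print('r',np.hypot(*G),'phi',np.arctan2(-G[0],-G[1])-.033)
for l in ['gate_edge','bolt_knob']: 
  for s in (p,q,t): print(l,[(d['position'],round(d['confidence'],2)) for d in optics.look_for(s,l)])
a=cv2.imread('pics/s13.png')[130:330,230:450]; cv2.imwrite('pics/s13z.png',cv2.resize(a,None,fx=2.9,fy=2.9,interpolation=cv2.INTER_CUBIC))
E
```

```text
[0.4648 0.0066 0.1742] 0.1904233361601917 [ 3.1867 -3.1169 -1.8742] [-0.408  -0.2866 -0.0832] [ 0.8944 -0.4473  0.0016]
r 0.14306690404051253 phi 0.43983171776395813
gate_edge [([0.4825, 0.0263, 0.1345], 0.9), ([0.62, -0.336, 0.0326], 0.7)]
gate_edge [([0.4861, 0.047, 0.1843], 0.93)]
gate_edge [([0.5272, 0.1258, 0.1345], 0.52), ([0.6113, -0.3268, 0.0353], 0.34)]
bolt_knob [([0.4678, -0.0007, 0.1769], 0.76)]
bolt_knob [([0.4816, 0.0432, 0.1834], 0.77)]
bolt_knob []
```

View pics/s13z.png

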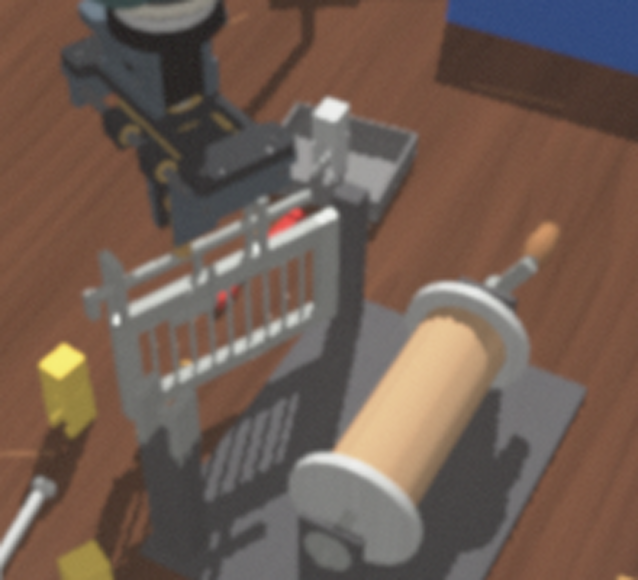

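View pics/w13.png

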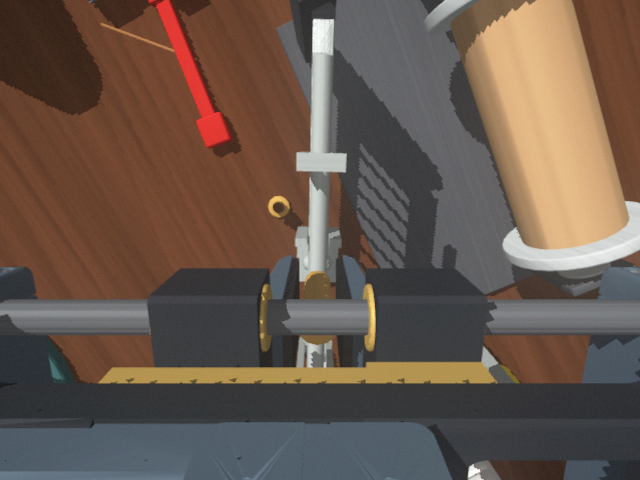

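View pics/t13.png

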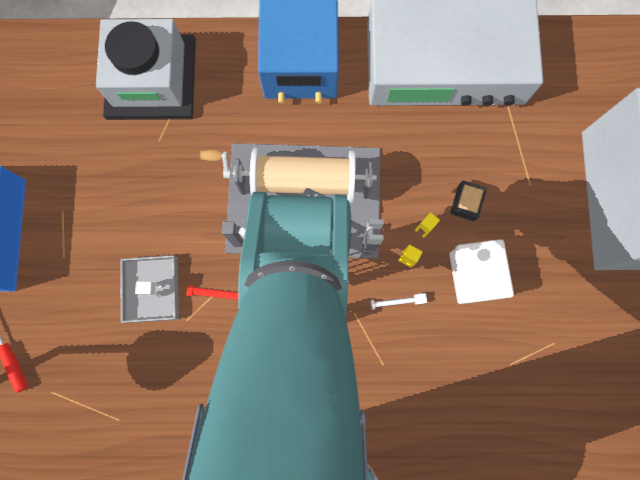

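```bash
python3 - <<'E'
from h import *
p=optics.grab_frame('scene'); w=optics.grab_frame('wrist')
z=lambda u,v:(u/2.9+230,v/2.9+130)
a=atz(p,*z(118,322),.15); b=atz(p,*z(332,213),.15); print(a,b,np.hypot(*(a-b)[:2]),np.arctan2((b-a)[0],(b-a)[1])-.033)
c=atz(w,323,22,.15);d=atz(w,319,200,.163+.018);e=atz(w,322,60,.181); print(c,d,e,np.arctan2(*(e-d)[:2])-.033)
H=np.array([.530,.134]);print(H-.21*np.array([np.sin(.463),np.cos(.463)]))
o=r.get_obs();print(o['clock'],o['position'],o['contact_force'],o['grip_width'],abs(o['qvel']).max())
E
```

```text
[ 0.4389 -0.0538  0.15  ] [0.5275 0.1239 0.15  ] 0.19858235019278045 0.42989406977828415
[0.527 0.125 0.15 ] [0.483  0.0423 0.181 ] [0.5146 0.1024 0.181 ] 0.45185686298936223
[ 0.4362 -0.0539]
18.95 [0.4647 0.0068 0.1741] [ 2.5578 -3.4181 -2.3989] 0.1859735240067746 0.0014033110728399946
```

{"name": "servo_tool", "arguments": {
  "steps": [
    [[0, 0, 0], [0, 0, 0]],
    [[0, 0, 0], [0, 0, 0]],
    [[0, 0, 0], [0, 0, 0]]
  ]
}}

```text
clock: 19.25
position: [0.4647, 0.0068, 0.1741]
tcp_rot: [[0.894, -0.448, 0.003], [-0.448, -0.894, 0.002], [0.001, -0.003, -1.0]]
contact_force: [2.6, -2.1, -1.3]
grip_width: 0.186
```

```bash
python3 -c "
from h import *
o=r.get_obs();print(o['clock'],o['position'],o['grip_width'],abs(o['qvel']).max())
print(r.job_done())"
```

```text
19.25 [0.4647 0.0068 0.1741] 0.18583666945473779 0.0012619198897895873
the job is handed in; nothing more can be done
None
```

The job is handed in at 19.25 s, with the gripper still holding the bolt knob and the gate ajar.

- **Clip:** I pulled it straight up off the gate and stood it upright in the grey tray. It shows there in the last top and scene pictures.
- **Bolt:** I lifted it about 18 mm, then drew it back about 34 mm. The picture shows the nose clear of the keeper.
- **Gate:** the free edge stands about 90 mm out. Three estimates of the angle were 0.43 rad (rail in the scene picture), 0.44 rad (TCP about the hinge) and 0.45 rad (bolt rod in the wrist picture). The last readings were steady, with joint speeds near zero and about 3–4 N at the wrist.

**What disagreed with the description:**
- **First grasp missed:** my first try at the clip closed on nothing. Two cameras put the real fingertips about 40 mm short of where the reported TCP says. I corrected for that from then on, and nothing was touched in the miss.
- **Knob width:** the grip on the knob read about 17 mm, between the stem's 14 mm and the head's 19 mm, but it held without slipping.
- **Clip placing:** setting the clip down briefly pressed it on the tray floor with about 24 N.

In the last pictures the other things on the bench look unmoved, except the two brass terminals. The arm hid at least one of them, so I could not check both.

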